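Shut a bottle case and turn its catch

TASK

Shut the wooden case that holds the green bottle: turn its wooden catch out of the lid's way, push the sliding lid fully home by its dark batten, then turn the catch back until it lies straight across behind the batten, so that the lid cannot slide out. Only push with the fingertips: lift or carry nothing, and leave the jigger, the tumbler and the bottle stopper where they stand.

Things in the scene. Friction and masses are not known exactly. Their poses are not given: they have to be found in the camera images.
- bottle_case: Pale wooden case, fixed, 120 (x) x 312 (y) x 98 mm. Origin: on the worktop under the middle of its low end's outer face, over which the lid slides out; y runs from there along the case to the lid's stop, a high end wall (inner face y = 298), z up. Side walls 16 mm thick, tops at z = 98; their grooves carry the lid (upper face z = 86). A bottle lies fixed inside, under the lid.
- case_lid: Pale sliding lid, 97 x 298 x 8 mm, 0.2 kg, loose in the case's grooves (play 1.5 mm a side, 3 mm in height), light friction. Origin: under the middle of its trailing edge, axes as the case's: its y in the case's frame is 0 when home, -95 to -120 mm at the start (sticking out of the low end). A dark batten, 80 mm across, 14 thick, 27 high, stands on it.
- batten (a point): Middle of the batten's outer face (the one to push on; it looks to the case's -y), 20 mm in from the lid's trailing edge, 12 mm below the batten's top, which is at z = 113 mm of the case.
- catch (a joint): Angle of the catch, a dark wooden arm turning level about an upright screw on the side wall at the case's -x. 0 (stop): straight across, pointing to the case's +x, 2.5 mm outside the batten when the lid is home. Grows clockwise from above; 1.57: pointing to the case's -y, off the end; 1.75: other stop. The batten passes only above 1.5. Stays where left (0.05 N m). Starts at 0 to 1.1.
- catch_pivot (a point): On the catch's axis, half way up the arm: x = -52, y = 10, z = 107 mm in the case's frame. The arm is 15 mm wide and fills z = 99.5 to 114.5 mm.
- catch_end (a point): Rounded free end of the catch's arm, 65.5 mm from its axis, half way up the arm. (Above the back of the worktop hang wall cabinets: their front is at world x = 0.57 m with knobs to 0.54 m, their underside at z = 0.48 m; keep wrist and forearm in front of them, or lean the tool back.)
- jigger: Brass two-ended spirit measure, 47 mm across, 100 mm high, upright behind the case; origin at the centre of its underside. Not to be moved.
- tumbler: Clear glass tumbler, 77 mm across, 94 mm high, upright behind the case; origin at the centre of its underside. Not to be moved.
- stopper: Wood-coloured bottle stopper, 62 mm long and 27 mm thick, lying on the worktop behind the lid's end; origin under its middle. Not to be moved.

How it is judged:
On the way, in this order (a step that is already met when the one before it is completed fails the run):
1. the catch is turned out of the lid's way (value of joint catch above 1.35 rad), for 0.1 s.
2. the lid is pushed home (y of case_lid in the frame of bottle_case above -0.004 m), for 0.2 s.
At the end, for the whole second after the job is handed in: The lid is home to within 4 mm and at rest, the catch lies across the end of the case behind the batten (within 0.15 rad of its stop) and at rest, and jigger, tumbler and stopper are within 20 mm of where they stood (value of joint catch below 0.15 rad and velocity of joint catch between -0.05 and 0.05 rad/s and y of case_lid in the frame of bottle_case above -0.004 m and linear speed of case_lid below 0.02 m/s and distance of each of jigger, tumbler, stopper from where it was at the start of the episode below 0.02 m); the robot touches nothing.
It fails at once if the lid is lifted or pulled out of its grooves (z of case_lid in the frame of bottle_case above 0.098 m or y of case_lid in the frame of bottle_case below -0.2 m).
It fails at once if the jigger, the tumbler or the stopper is moved (distance of any of jigger, tumbler, stopper from where it was at the start of the episode above 0.02 m).
It also fails if it takes over 58 s, if anything falls off the work surface, if the arm or the gripper's body presses on something with over 40 N, if the wrist force passes 120 N, or if a joint passes its speed limit or range.

ROBOT

A 6-joint arm with a two-finger parallel gripper is mounted at the origin on a cart in front of the work surface, level with it; the furniture and walls round the work are solid. World frame = base frame: x ahead of the robot, y to its left, z up, the work surface at z = 0. Lengths are in m, angles in rad, forces in N, time in s.
With the tool pointing down it reaches from about 0.325 to 0.9 m from the base axis. Payload 6.1 kg.
Tool frame: the origin (TCP) lies between the finger pads; the fingertips stand 25 mm ahead of it and the grasp point (between the pads) lies 6 mm ahead of it; z points along the fingers, x is the direction in which the jaws open and shut, and the axes are right-handed (so a half turn about z gives the same grasp; the last joint's range is limited). The gripper opens to 85 mm and grips with 20 to 120 N. Pads are 22 mm wide; open, the fingers measure 114 mm over their backs; the gripper's body (76 mm by 85 mm) begins 54 mm behind the grasp point. The pads swing forward as they close: fully open they stand 13 mm farther back than shut.
Start: joints at [-1.227, 0.22, 1.526, -0, 1.395, -0.126], TCP at [0.283, -0.557, 0.256] pointing down, gripper open.
Joint ranges: [-2.98, 2.98], [-0.91, 2.08], [0.09, 2.57], [-1.24, 4.39], [0.2, 2.65], [-2.68, 2.68]. Speed limits (rad/s): [2.57, 2.57, 3.01, 3.14, 3.14, 3.14].

INTERFACE

Orientations are given as a rotation vector (axis times angle).
In Python, from station import manip gives the robot as it stands. The module is installed in compiled form; this text tells all that it offers.
- The arm moves only by the tool carry_out, never from a script. Its argument "increments" is a list of rows, each a list of 4 numbers: the shift along the world's x, y, z in m, then the turn about the world's z in degrees. In form: [[dx, dy, dz, twist], ...]. A call has 1 to 12 rows; each row shifts and turns the commanded pose from where the row before left it; what a row does not reach is not made up. A row lasts 1/12 s, in which the tool goes at most 41.7 mm and 7.16 degrees, less where a joint would pass 70% of its speed; a pose out of reach is approached as far as the arm can. A call with a gripper value outside its range is refused whole. "fingers" is the opening, from -1 (shut) to 1 (fully open), so that 0 is half open, set as the call begins (left out, the last holds). The fingers move at their own pace and stop on an object; "newtons" is the grip in N (left out, the last holds). Time passes only in rows, so rows that do not move let the fingers close. It gives the time, the measured TCP pose, the force and the opening at its end, in the units of the state.
- manip.observe(): the state, without advancing time (a new reading comes with each control period).
- manip.read_camera(name): name is "scene" or "top" or "wrist"; returns the picture (480x640x3 uint8, blue, green, red); there is no depth.
- manip.camera_info(name): a dict with "vfov" (degrees; the focal length in pixels is half the picture's height over the tangent of half this angle, whatever the lens; pixels are square), "cx", "cy" (the principal point, pixels), "cam_to_world" (4x4, takes a point from camera to world coordinates). Camera axes: x right, y down, z forward; pixel columns grow to the right and rows downward; lengths in m; the calibration is good to about 2 mm. The wrist camera is an equidistant fisheye: a pixel r from the principal point sees the ray r / f radians off the axis. A picture is of the moment at which its call begins: read the wrist's pose just before it. camera_info takes no time and is no camera call; for the wrist camera it gives the pose at the moment of the call.
- manip.hand_in(): hands the job in, once; it reports no verdict.
The state is a dict: "time": time; "qpos": joint angles; "qvel": joint speeds; "effort": joint torques, N m; "tool_pos": TCP position; "eef_rot": TCP orientation; "force": force on the tool from outside, world axes, zero at the start; "moment": the same for the moment, N m; "gripper_width": finger opening in m.
Only numpy, scipy, OpenCV 4.12 (cv2) and the standard library are available. Lean on these libraries where they do the work, as an engineer would, in place of code of your own. Each camera call takes 0.05 s, during which the arm holds its last target.

## Working session

There is one attempt and no reset: what is moved stays moved. The work goes in short steps, Python scripts to look and compute and a tool call to move; the robot and the scene stay as the last step left them, time stands still between calls to the robot, and variables do not carry over. Pictures are saved under pics/ and viewed, and the job is handed in when it is done.

Besides the shell and the picture viewer there is one more tool, called as name(argument=value, ...), one argument or row to a line, values as JSON. carry_out: Moves the arm, as the interface text tells. Its arguments: {"type":"object","properties":{"increments":{"type":"array","items":{"type":"array","items":{"type":"number"}}},"fingers":{"type":"number"},"newtons":{"type":"number"}},"required":["increments"]}

```bash
mkdir -p pics; python3 - <<'E'
from station import manip
import cv2
s=manip.observe();print(s)
for n in("scene","top","wrist"):
    i=manip.camera_info(n);print(n,i)
    cv2.imwrite(f"pics/{n}0.png",manip.read_camera(n))
E
```

```text
{'time': 0.0, 'qpos': array([-1.22708011e+00,  2.21212180e-01,  1.52766289e+00, -6.00707076e-06,
        1.39468331e+00, -1.26132198e-01]), 'qvel': array([-1.03962098e-03, -7.44805380e-04,  1.29831533e-04, -1.37621849e-03,
       -8.13253357e-05,  3.26382095e-04]), 'effort': array([-1.64387457e-03, -4.96906865e+01, -3.89394736e+01, -1.93146088e-04,
        1.10956377e-02,  1.30134563e-05]), 'tool_pos': array([ 0.28275144, -0.55673988,  0.25518042]), 'eef_rot': array([-2.67646120e+00,  1.64269623e+00,  2.41240682e-03]), 'force': array([-0.56643328, -0.01776354, -0.01018219]), 'moment': array([ 0.02926876,  0.01381677, -0.00501585]), 'gripper_width': 0.0852472418920385}
scene {'vfov': 47.69908795350364, 'cx': 322.95971876826235, 'cy': 241.4093774202328, 'cam_to_world': array([[ 0.56689229, -0.44016223,  0.69634068, -0.05702289],
       [-0.82373335, -0.29279571,  0.48552451, -0.48221109],
       [-0.00982399, -0.84883914, -0.52855993,  0.54574202],
       [ 0.        ,  0.        ,  0.        ,  1.        ]])}
top {'vfov': 44.20482372226925, 'cx': 329.9657500298989, 'cy': 242.4201436515284, 'cam_to_world': array([[-0.02152963, -0.99444322,  0.10304929,  0.4266382 ],
       [-0.99975133,  0.02201361,  0.00356143, -0.06624257],
       [-0.00581012, -0.10294699, -0.99466987,  1.14618465],
       [ 0.        ,  0.        ,  0.        ,  1.        ]])}
wrist {'vfov': 65.70646984690485, 'cx': 317.8214136689461, 'cy': 238.63764747193161, 'cam_to_world': array([[ 0.45234844, -0.86106512, -0.23226654,  0.34128453],
       [-0.89184042, -0.43710198, -0.11645826, -0.52731284],
       [-0.00124602,  0.2598244 , -0.96565508,  0.37355771],
       [ 0.        ,  0.        ,  0.        ,  1.        ]])}
```

View pics/scene0.png

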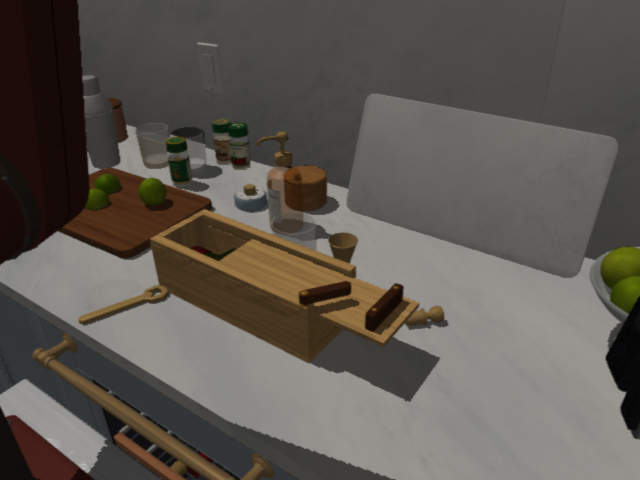

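View pics/top0.png

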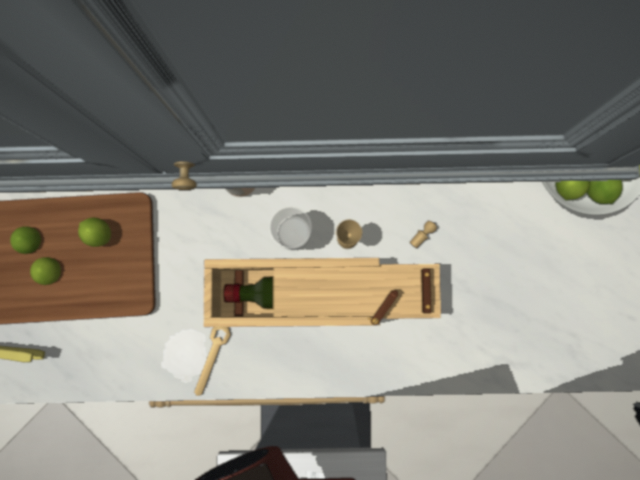

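```bash
python3 - <<'E'
import cv2
t=cv2.imread("pics/top0.png");s=cv2.imread("pics/scene0.png")
cv2.imwrite("pics/top_c1.png",cv2.resize(t[240:350,340:460],None,fx=5,fy=5,interpolation=cv2.INTER_CUBIC))
cv2.imwrite("pics/top_c2.png",cv2.resize(t[240:350,190:310],None,fx=5,fy=5,interpolation=cv2.INTER_CUBIC))
cv2.imwrite("pics/sc_c.png",cv2.resize(s[230:370,280:440],None,fx=4,fy=4,interpolation=cv2.INTER_CUBIC))
E
```

```text
(no output)
```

View pics/top_c1.png

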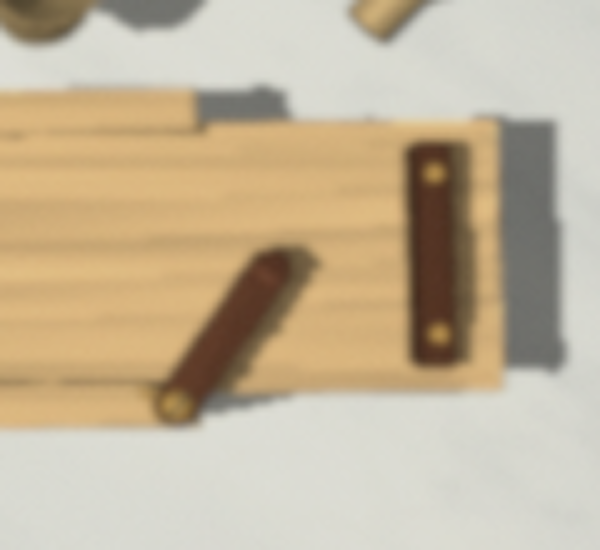

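View pics/top_c2.png

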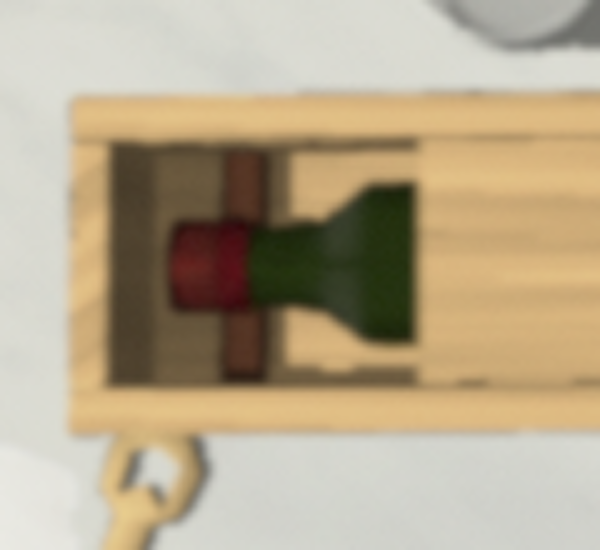

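View pics/sc_c.png

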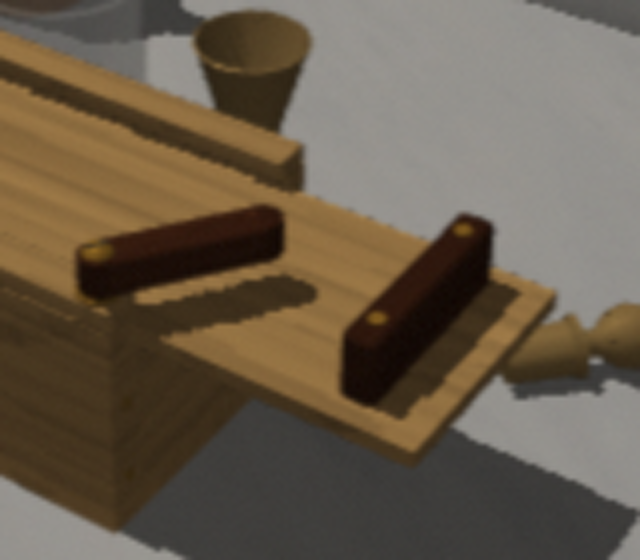

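```bash
cat > h.py <<'E'
import numpy as np
from station import manip
def ray(n,u,v,z):
    i=manip.camera_info(n);f=240/np.tan(np.radians(i["vfov"]/2));T=i["cam_to_world"]
    d=T[:3,:3]@np.array([(u-i["cx"])/f,(v-i["cy"])/f,1]);o=T[:3,3]
    return o+d*(z-o[2])/d[2]
def c1(u,v):return 340+u/5-.4,240+v/5-.4
def c2(u,v):return 190+u/5-.4,240+v/5-.4
def cs(u,v):return 280+u/4-.4,230+v/4-.4
E
python3 - <<'E'
from h import *
from scipy.optimize import least_squares
np.set_printoptions(precision=4,suppress=True)
obs=[(c1(196,91),(.06,0)),(c1(199,427),(-.06,0)),(c2(71,98),(.06,.312)),(c2(70,435),(-.06,.312))]
W=np.array([ray("top",*p,.098)[:2] for p,_ in obs]);M=np.array([m for _,m in obs])
def R(a):return np.array([[np.cos(a),-np.sin(a)],[np.sin(a),np.cos(a)]])
r=least_squares(lambda q:((M@R(q[2]).T+q[:2])-W).ravel(),[.3,-.1,0])
print(r.x,r.fun.reshape(-1,2))
o,a=r.x[:2],r.x[2]
tc=lambda w:(w[:2]-o)@R(a)
for nm,p,z in [("lid+",c1(499,121),.086),("lid-",c1(503,388),.086),("piv",c1(175,403),.1145),("endtip",c1(284,253),.1145),("endmid",c1(273,265),.1145),("bat+",c1(467,145),.113),("bat-",c1(465,362),.113),("stop",(411,247),.01),("stop2",(437,224),.01),("jig",(349,234),.1),("tum",(293,230),.05)]:
    w=ray("top",*p,z);print(nm,w,tc(w))
print("scene: corner",ray("scene",*cs(302,145),.098),"lid",ray("scene",*cs(555,292),.086),ray("scene",*cs(413,465),.082), "pivot",ray("scene",*cs(97,252),.1145))
for nm,m in [("piv",(-.052,.01)),("batten 0",(0,.02))]: print(nm,o+R(a)@np.array(m))
s=manip.observe()
from scipy.spatial.transform import Rotation as Ro
print(Ro.from_rotvec(s["eef_rot"]).as_matrix())
E
```

```text
[ 0.4467 -0.1483 -0.013 ] [[ 0.0008 -0.0004]
 [-0.0008 -0.0013]
 [ 0.0005  0.0002]
 [-0.0006  0.0015]]
lid+ [ 0.4936 -0.258   0.086 ] [ 0.0483 -0.1091]
lid- [ 0.3985 -0.2556  0.086 ] [-0.0468 -0.1079]
piv [ 0.3965 -0.1369  0.1145] [-0.0503  0.0108]
endtip [ 0.4474 -0.1763  0.1145] [ 0.0011 -0.028 ]
endmid [ 0.4434 -0.1723  0.1145] [-0.003  -0.0241]
bat+ [ 0.4837 -0.2416  0.113 ] [ 0.0382 -0.0928]
bat- [ 0.4084 -0.2379  0.113 ] [-0.0371 -0.0901]
stop [ 0.532  -0.2183  0.01  ] [ 0.0862 -0.0689]
stop2 [ 0.5756 -0.2702  0.01  ] [ 0.1305 -0.1203]
jig [ 0.5494 -0.0967  0.1   ] [0.102  0.0529]
tum [0.5651 0.0063 0.05  ] [0.1164 0.1561]
scene: corner [ 0.5034 -0.1479  0.098 ] lid [ 0.4911 -0.2562  0.086 ] [ 0.3942 -0.2558  0.082 ] pivot [ 0.3931 -0.137   0.1145]
piv [ 0.3948 -0.1376]
batten 0 [ 0.4469 -0.1283]
[[ 0.4527 -0.8917 -0.0005]
 [-0.8917 -0.4527  0.0015]
 [-0.0016 -0.0002 -1.    ]]
```

View pics/wrist0.png

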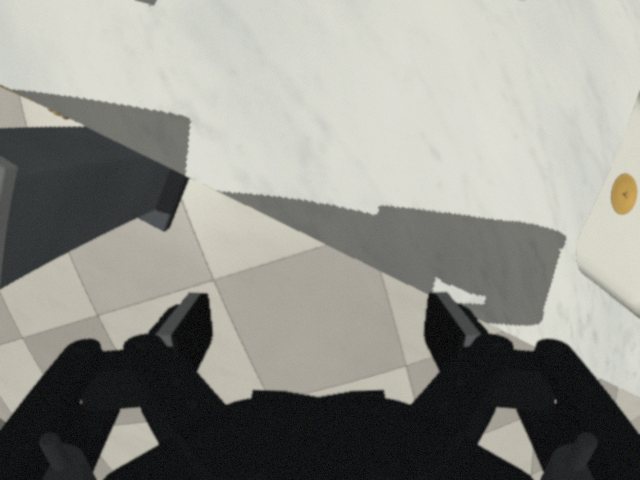

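carry_out(
  increments=[
    [0.0065,0.0186,0,2.63],
    [0.0065,0.0186,0,2.63],
    [0.0065,0.0186,0,2.63],
    [0.0065,0.0186,0,2.63],
    [0.0065,0.0186,0,2.63],
    [0.0065,0.0186,0,2.63],
    [0.0065,0.0186,0,2.63],
    [0.0065,0.0186,0,2.63],
    [0.0065,0.0186,0,2.63],
    [0.0065,0.0186,0,2.63],
    [0.0065,0.0186,0,2.63],
    [0.0065,0.0186,0,2.63],
  ],
  fingers=-1,
  newtons=40,
)

```text
time: 1.15
tool_pos: [0.361, -0.333, 0.256]
eef_rot: [-3.024, 0.85, 0.001]
force: [0.4, 0.0, 0.4]
gripper_width: -0.0002
```

carry_out(
  increments=[
    [0.0065,0.0186,0,2.63],
    [0.0065,0.0186,0,2.63],
    [0.0065,0.0186,0,2.63],
    [0.0065,0.0186,0,2.63],
    [0.0065,0.0186,0,2.63],
    [0.0065,0.0186,0,2.63],
    [0.0065,0.0186,0,2.63],
    [0.0065,0.0186,0,2.63],
    [0.0065,0.0186,0,2.63],
    [0.0065,0.0186,0,2.63],
    [0.0065,0.0186,0,2.63],
    [0.0065,0.0186,0,2.63],
  ],
)

```text
time: 2.15
tool_pos: [0.439, -0.1099, 0.2561]
eef_rot: [-3.141, -0.005, 0.0]
force: [0.3, -0.2, 0.5]
gripper_width: 0.0004
```

```bash
python3 - <<'E'
from h import *
import cv2
print(manip.observe())
for n in("scene","top","wrist"):
    cv2.imwrite(f"pics/{n}1.png",manip.read_camera(n))
E
```

```text
{'time': 2.15, 'qpos': array([-4.19812914e-01, -2.05312404e-01,  1.95507009e+00, -2.17165300e-06,
        1.39212346e+00, -4.22711352e-01]), 'qvel': array([ 0.53115755,  0.04523485, -0.0374672 , -0.00131914, -0.00910835,
       -0.02337849]), 'effort': array([-2.66033046e+00, -2.94569886e+01, -3.85539222e+01, -6.13466385e-03,
        1.00376825e-01,  2.72303552e-02]), 'tool_pos': array([ 0.43896269, -0.10985668,  0.25609742]), 'eef_rot': array([-3.14147331e+00, -4.55329321e-03,  4.14913358e-04]), 'force': array([ 0.29471775, -0.21082662,  0.52317008]), 'moment': array([-0.00697755, -0.01631617, -0.02976694]), 'gripper_width': 0.0004076289955144336}
```

View pics/scene1.png

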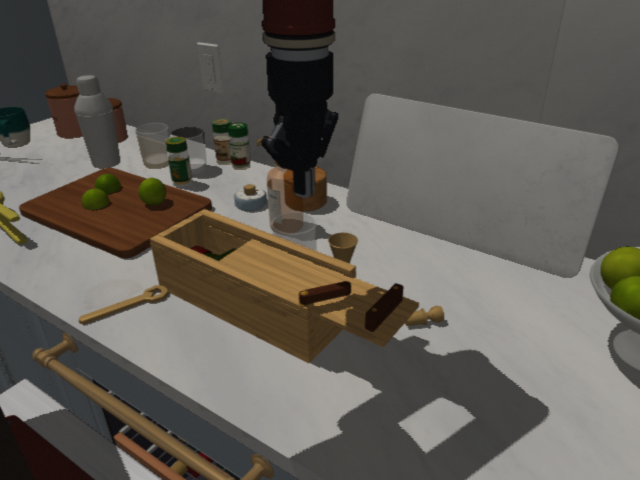

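View pics/wrist1.png

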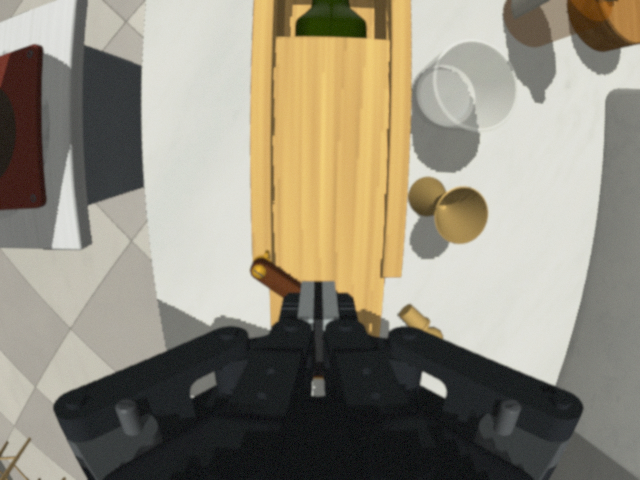

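```bash
cat >> h.py <<'E'
def proj(n,p):
    i=manip.camera_info(n);f=240/np.tan(np.radians(i["vfov"]/2));T=i["cam_to_world"]
    c=T[:3,:3].T@(np.array(p)-T[:3,3]);return np.array([i["cx"]+f*c[0]/c[2],i["cy"]+f*c[1]/c[2]])
E
python3 - <<'E'
from h import *
import cv2
s=manip.observe()["tool_pos"];print(s)
for dz in(-.02,-.025,-.03,-.038):print(dz,proj("scene",s+[0,0,dz]),proj("top",s+[0,0,dz]))
t=cv2.imread("pics/scene1.png")
cv2.imwrite("pics/sc2.png",cv2.resize(t[120:220,250:350],None,fx=6,fy=6,interpolation=cv2.INTER_CUBIC))
E
```

```text
[ 0.43895261 -0.10997077  0.25607871]
-0.02 [305.31431619 190.68800434] [361.74560733 294.89799856]
-0.025 [305.42017642 194.20919965] [361.59101757 294.94540778]
-0.03 [305.52523164 197.70361798] [361.43810589 294.99230237]
-0.038 [305.69166833 203.23974899] [361.19687003 295.06628401]
```

View pics/sc2.png

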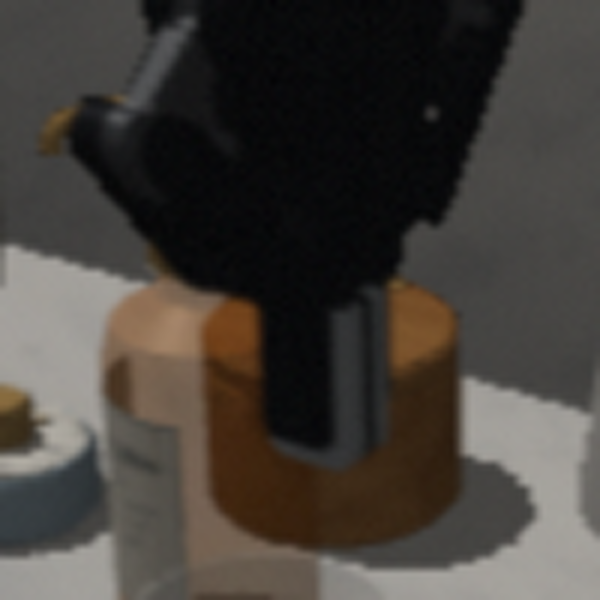

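carry_out(
  increments=[
    [0,0,0,0],
    [0,0,-0.017,0],
    [0,0,-0.017,0],
    [0,0,-0.017,0],
    [0,0,-0.017,0],
    [0,0,-0.017,0],
    [0,0,-0.017,0],
    [0,0,-0.017,0],
    [0,0,-0.017,0],
    [0,0,0,0],
  ],
)

```text
time: 3.13
tool_pos: [0.4362, -0.1109, 0.1169]
eef_rot: [-3.139, 0.002, 0.009]
force: [-0.5, 0.6, -1.1]
gripper_width: 0.0005
```

carry_out(
  increments=[
    [0.0035,-0.0125,0,0],
    [0.0035,-0.0125,0,0],
    [-0.002,-0.008,0,0],
    [-0.002,-0.008,0,0],
    [-0.002,-0.009,0,0],
    [0,0,0,0],
  ],
)

```text
time: 3.63
tool_pos: [0.4399, -0.1628, 0.1209]
eef_rot: [3.141, -0.001, 0.001]
force: [-0.2, 0.2, 1.0]
gripper_width: 0.0002
```

```bash
python3 - <<'E'
from h import *
import cv2
s=manip.observe();print(s["tool_pos"],s["force"])
t=manip.read_camera("scene")
cv2.imwrite("pics/s3.png",cv2.resize(t[200:370,260:440],None,fx=4,fy=3.5))
E
```

```text
[ 0.43989066 -0.16281723  0.12091398] [-0.20302045  0.21276943  0.98390351]
```

View pics/s3.png

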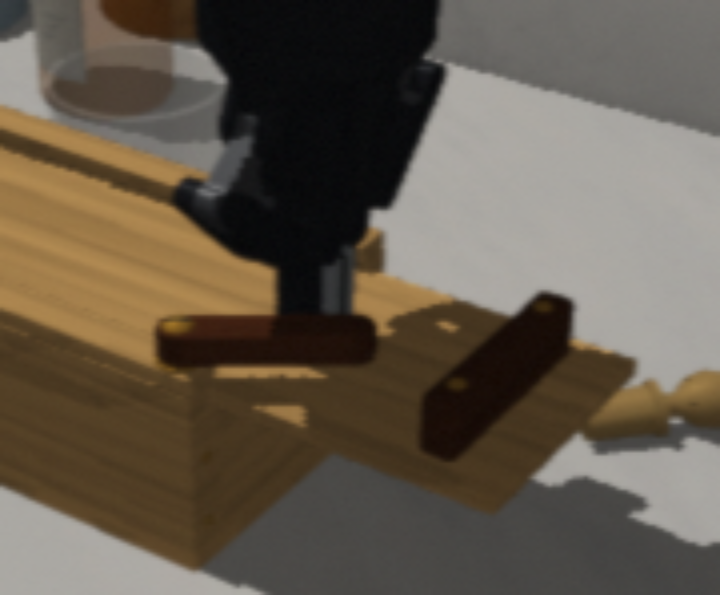

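The fingertips are behind the arm, which has started turning. I'll carry on with the sweep.

carry_out(
  increments=[
    [-0.005,-0.006,0,0],
    [-0.005,-0.006,0,0],
    [-0.005,-0.006,0,0],
    [-0.005,-0.002,0,0],
    [-0.005,0,0,0],
    [-0.003,0,0,0],
    [0,0,0,0],
    [0,0,0,0],
  ],
)

```text
time: 4.35
tool_pos: [0.4115, -0.1807, 0.1203]
eef_rot: [-3.141, -0.001, 0.001]
force: [-0.8, -1.1, 0.3]
gripper_width: -0.0
```

```bash
python3 - <<'E'
from h import *
import cv2
s=manip.observe();print(s["tool_pos"],s["force"])
t=manip.read_camera("scene")
cv2.imwrite("pics/s4.png",cv2.resize(t[200:370,260:440],None,fx=4,fy=3.5))
E
```

```text
[ 0.41154612 -0.18071707  0.12027848] [-0.8357057  -1.1295696   0.30016328]
```

View pics/s4.png

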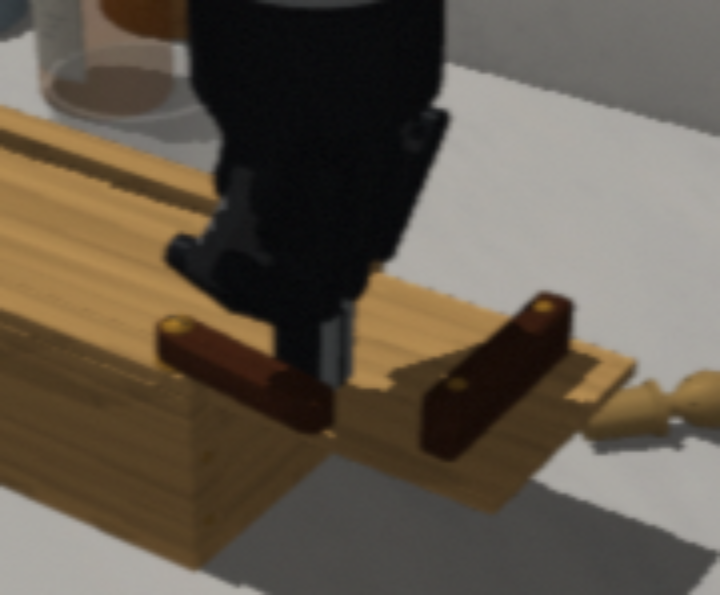

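```bash
python3 - <<'E'
from h import *
piv=np.array([.3948,-.1376])
print((proj("scene",[*piv,.1145])-[260,200])*[4,3.5])
for th in(1.3,1.4,1.5,1.6,1.7):
    a=-.013;c=np.array([np.cos(th),-np.sin(th)]);c=np.array([[np.cos(a),-np.sin(a)],[np.sin(a),np.cos(a)]])@c
    print(th,(proj("scene",[*(piv+.0655*c),.1145])-[260,200])*[4,3.5])
E
```

```text
[179.96361245 322.33789926]
1.3 [371.74587744 358.04080902]
1.4 [364.66230277 368.54181779]
1.5 [355.55039029 378.71555182]
1.6 [344.46918251 388.44021721]
1.7 [331.50583365 397.59491847]
```

carry_out(
  increments=[
    [0.005,0,0,0],
    [0.003,0,0.015,0],
    [0,0,0.02,0],
    [0,0,0.02,0],
    [0.004,-0.014,0,0],
    [0.004,-0.014,0,0],
    [0.004,-0.014,0,0],
    [0.005,-0.015,0,0],
    [0.005,-0.015,0,0],
    [0.004,-0.015,0,0],
    [0,0,0,0],
  ],
)

```text
time: 5.32
tool_pos: [0.446, -0.2709, 0.1738]
eef_rot: [-3.141, 0.002, 0.002]
force: [0.1, -0.2, -0.2]
gripper_width: -0.0003
```

```bash
python3 - <<'E'
from h import *
import cv2
s=manip.observe();print(s["tool_pos"],s["force"])
for n in ("scene","top"):
    t=manip.read_camera(n);cv2.imwrite(f"pics/{n}5.png",t)
    a=t[200:370,260:440] if n=="scene" else t[240:350,340:460]
    cv2.imwrite(f"pics/{n}5c.png",cv2.resize(a,(720,595) if n=="scene" else (600,550),interpolation=cv2.INTER_CUBIC))
E
```

```text
[ 0.44598527 -0.2708649   0.17379041] [ 0.09225087 -0.23434054 -0.17828318]
```

View pics/scene5c.png

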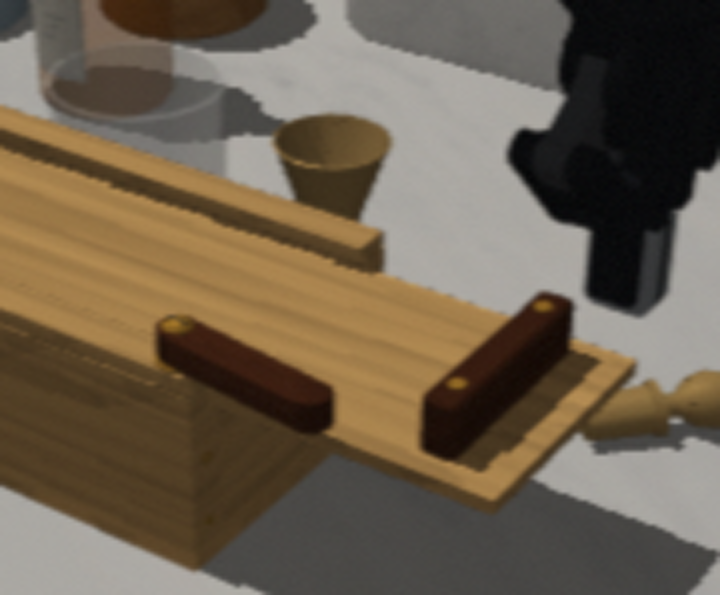

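View pics/top5c.png

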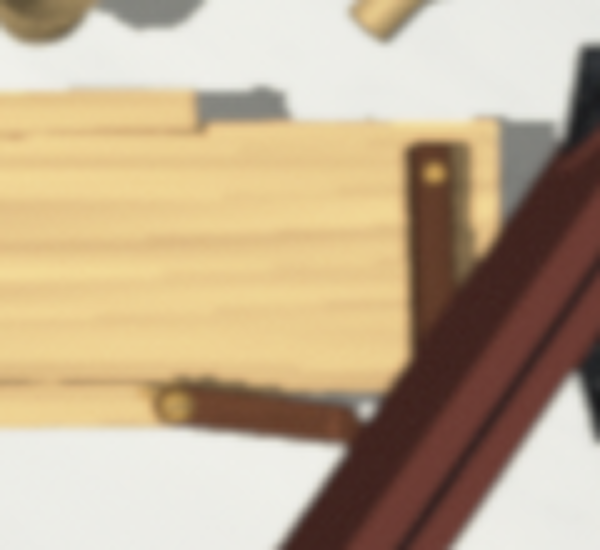

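carry_out(
  increments=[
    [0,0,-0.013,0],
    [0,0,-0.013,0],
    [0,0,-0.013,0],
    [0,0,-0.013,0],
    [0,0,0,0],
    [0,0.008,0,0],
    [0,0.008,0,0],
    [0,0.006,0,0],
    [0,0.005,0,0],
    [0,0.005,0,0],
    [0,0,0,0],
  ],
)

```text
time: 6.33
tool_pos: [0.4462, -0.2349, 0.1238]
eef_rot: [3.141, 0.003, 0.001]
force: [-0.9, 0.9, 0.7]
gripper_width: -0.0001
```

carry_out(
  increments=[
    [0,0.006,0,0],
    [0,0.008,0,0],
    [0,0.008,0,0],
    [0,0.008,0,0],
    [0.001,0.008,0,0],
    [0,0.008,0,0],
    [0,0.008,0,0],
    [0,0.008,0,0],
    [0,0.007,0,0],
    [0,0.006,0,0],
    [0,0.006,0,0],
    [0,0,0,0],
  ],
)

```text
time: 7.33
tool_pos: [0.4467, -0.1535, 0.123]
eef_rot: [-3.141, -0.002, 0.001]
force: [0.1, 0.3, -0.3]
gripper_width: -0.0002
```

```bash
python3 - <<'E'
from h import *
import cv2
s=manip.observe();print(s["tool_pos"],s["force"])
for n in ("scene",):
    t=manip.read_camera(n);cv2.imwrite(f"pics/{n}6.png",t)
    a=t[200:370,260:440]
    cv2.imwrite(f"pics/{n}6c.png",cv2.resize(a,(720,595),interpolation=cv2.INTER_CUBIC))
E
```

```text
[ 0.44666027 -0.1535381   0.12302066] [ 0.13334     0.26254643 -0.31726045]
```

View pics/scene6c.png

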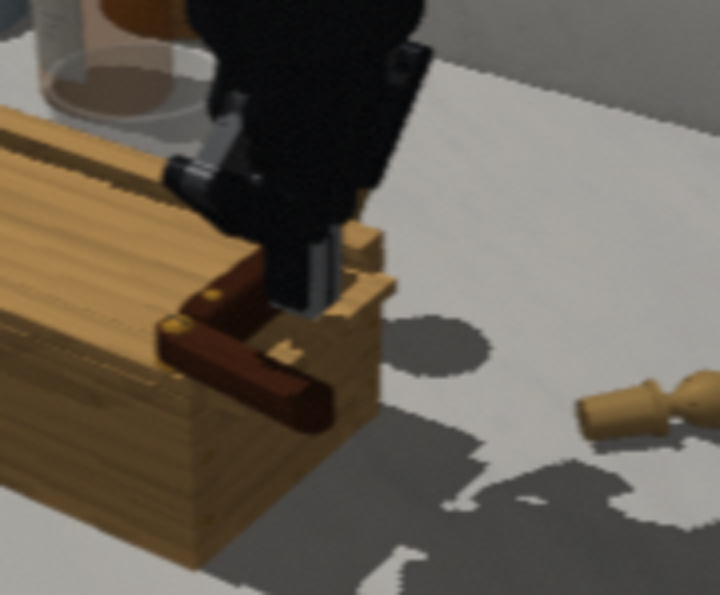

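carry_out(
  increments=[
    [0,0.004,0,0],
    [0,0.004,0,0],
    [0,0.004,0,0],
    [0,0.002,0,0],
    [0,0,0,0],
    [0,0,0,0],
  ],
)

```text
time: 7.88
tool_pos: [0.4469, -0.1407, 0.1233]
eef_rot: [-3.141, -0.001, 0.0]
force: [-0.6, -0.9, -0.2]
gripper_width: -0.0003
```

carry_out(
  increments=[
    [0,0.002,0,0],
    [0,0.002,0,0],
    [0,0,0,0],
    [0,0,0,0],
  ],
)

```text
time: 8.22
tool_pos: [0.4474, -0.1396, 0.1241]
eef_rot: [3.136, 0.001, 0.002]
force: [-1.1, -10.7, 0.2]
gripper_width: 0.0
```

carry_out(
  increments=[
    [0,0,0,0],
    [0,-0.006,0,0],
    [0,-0.012,0,0],
    [0,-0.015,0,0],
    [0,0,0.02,0],
    [0,0,0.03,0],
    [-0.02,-0.003,0,0],
    [-0.025,-0.003,0,0],
    [-0.025,-0.002,0,0],
    [-0.02,-0.002,0,0],
    [0,0,0,0],
  ],
)

```text
time: 9.13
tool_pos: [0.3542, -0.18, 0.1727]
eef_rot: [-3.141, 0.001, 0.003]
force: [1.0, -0.7, 0.0]
gripper_width: 0.0
```

```bash
python3 - <<'E'
from h import *
import cv2
s=manip.observe();print(s["tool_pos"],s["force"])
for n in ("scene","top"):
    t=manip.read_camera(n);cv2.imwrite(f"pics/{n}7.png",t)
    a=t[200:370,260:440] if n=="scene" else t[240:350,340:460]
    cv2.imwrite(f"pics/{n}7c.png",cv2.resize(a,(720,595) if n=="scene" else (600,550),interpolation=cv2.INTER_CUBIC))
E
```

```text
[ 0.35416807 -0.17998745  0.17265298] [ 0.9905423  -0.69726954  0.00844427]
```

View pics/scene7c.png

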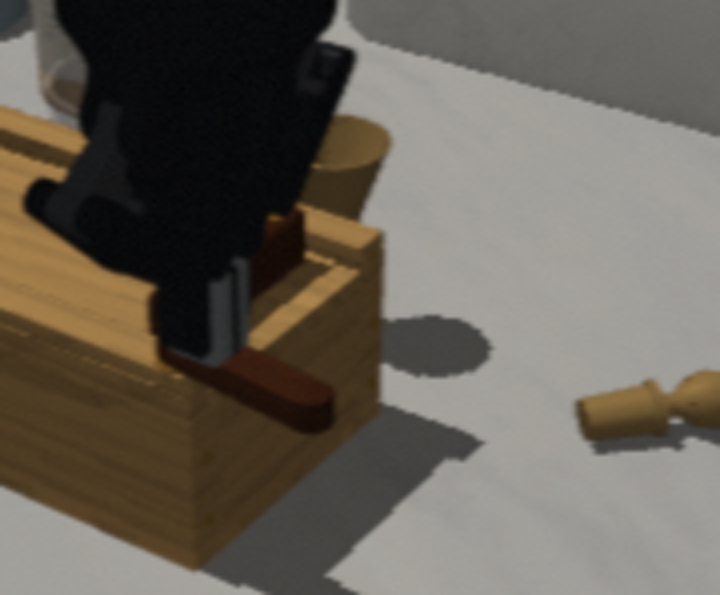

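View pics/top7c.png

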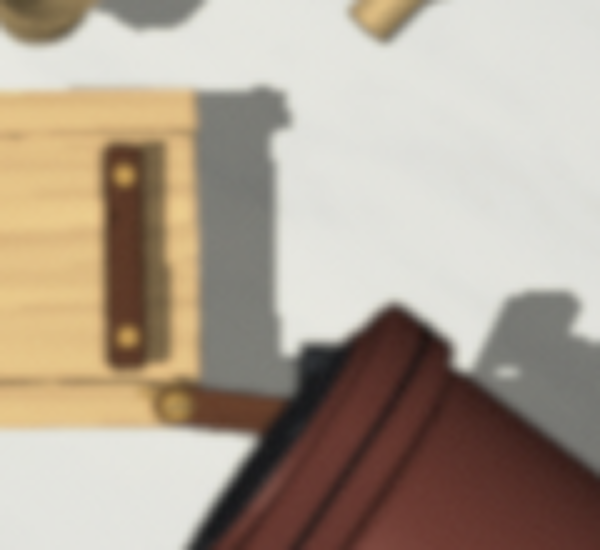

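The lid's end is flush with the case. Next I'll lower the fingertips outside the arm and sweep the catch back.

carry_out(
  increments=[
    [-0.002,0,-0.013,0],
    [0,0,-0.013,0],
    [0,0,-0.013,0],
    [0,0,-0.013,0],
    [0,0,0,0],
    [0.008,-0.001,0,0],
    [0.008,-0.002,0,0],
    [0.008,-0.002,0,0],
    [0.008,-0.002,0,0],
    [0.008,-0.002,0,0],
    [0.008,-0.001,0,0],
    [0,0,0,0],
  ],
)

```text
time: 10.23
tool_pos: [0.4049, -0.1906, 0.1219]
eef_rot: [3.141, 0.001, 0.003]
force: [-0.7, -0.0, -0.2]
gripper_width: -0.0002
```

carry_out(
  increments=[
    [0.007,0.002,0,0],
    [0.007,0.003,0,0],
    [0.007,0.005,0,0],
    [0.006,0.006,0,0],
    [0.005,0.007,0,0],
    [0,0,0,0],
  ],
)

```text
time: 10.73
tool_pos: [0.4359, -0.1655, 0.1214]
eef_rot: [-3.141, -0.003, -0.001]
force: [0.5, -0.6, -0.4]
gripper_width: 0.0002
```

```bash
python3 - <<'E'
from h import *
import cv2
s=manip.observe();print(s["tool_pos"],s["force"])
for n in ("scene",):
    t=manip.read_camera(n);cv2.imwrite(f"pics/{n}8.png",t)
    a=t[200:370,260:440]
    cv2.imwrite(f"pics/{n}8c.png",cv2.resize(a,(720,595),interpolation=cv2.INTER_CUBIC))
E
```

```text
[ 0.43593532 -0.16554948  0.12139064] [ 0.521235   -0.56580909 -0.41909759]
```

View pics/scene8c.png

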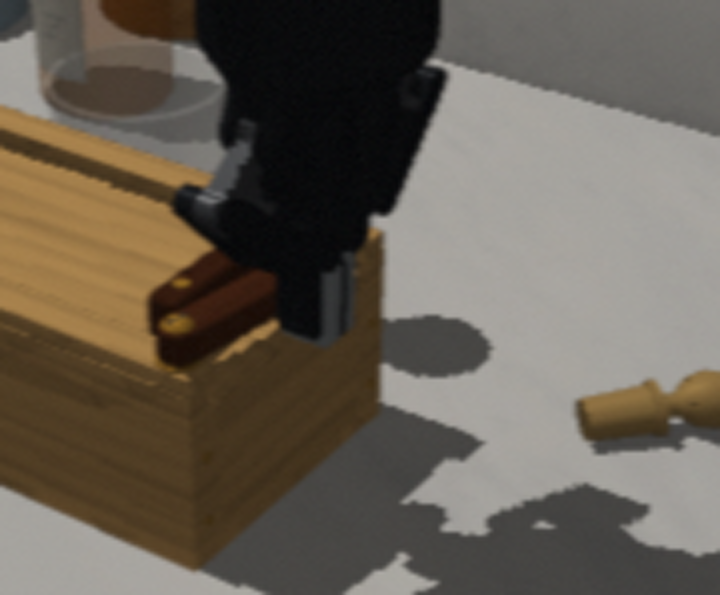

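carry_out(
  increments=[
    [0.001,0.003,0,0],
    [0.001,0.003,0,0],
    [0,0.003,0,0],
    [0,0.002,0,0],
    [0,0,0,0],
    [0,0,0,0],
  ],
)

```text
time: 11.28
tool_pos: [0.4372, -0.1569, 0.1216]
eef_rot: [3.139, 0.001, 0.002]
force: [0.7, -5.4, -1.6]
gripper_width: 0.0
```

carry_out(
  increments=[
    [0,0.002,0,0],
    [0,0,0,0],
    [0,0,0,0],
  ],
)

```text
time: 11.53
tool_pos: [0.4373, -0.1566, 0.1217]
eef_rot: [3.136, 0.001, 0.002]
force: [0.5, -12.9, -5.2]
gripper_width: 0.0004
```

carry_out(
  increments=[
    [0,-0.006,0,0],
    [0,-0.014,0,0],
    [0,-0.015,0,0],
    [0,-0.015,0.02,0],
    [0,-0.03,0.03,0],
    [0,-0.03,0.03,0],
    [0,-0.03,0.03,0],
    [0,-0.03,0.02,0],
    [0,-0.03,0.01,0],
    [0,-0.02,0,0],
    [0,0,0,0],
    [0,0,0,0],
  ],
)

```text
time: 12.53
tool_pos: [0.4365, -0.3727, 0.2592]
eef_rot: [-3.14, 0.002, 0.001]
force: [0.1, 0.1, -0.4]
gripper_width: 0.0002
```

```bash
python3 - <<'E'
from h import *
import cv2
s=manip.observe();print(s["tool_pos"],s["force"])
for n in ("scene","top"):
    t=manip.read_camera(n);cv2.imwrite(f"pics/{n}9.png",t)
    a=t[200:370,260:440] if n=="scene" else t[200:350,290:450]
    cv2.imwrite(f"pics/{n}9c.png",cv2.resize(a,(720,595) if n=="scene" else (640,600),interpolation=cv2.INTER_CUBIC))
E
```

```text
[ 0.43647238 -0.37266642  0.25924799] [ 0.14796764  0.07001257 -0.40330461]
```

View pics/scene9c.png

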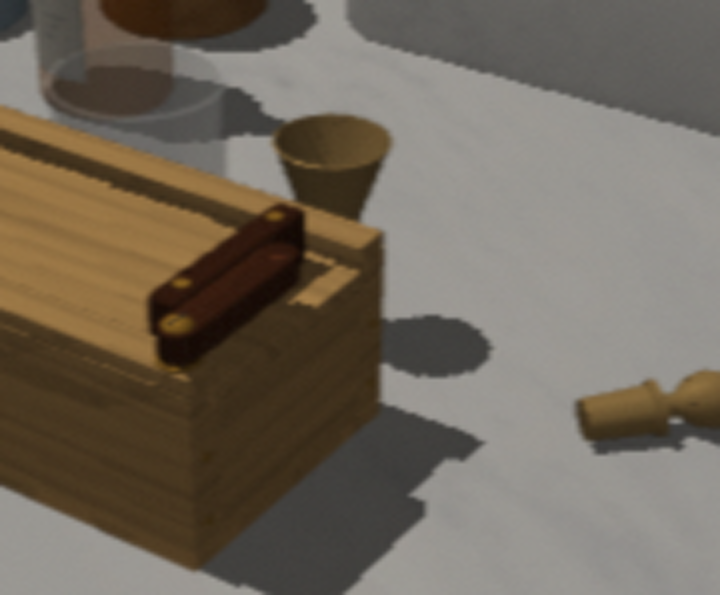

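View pics/top9c.png

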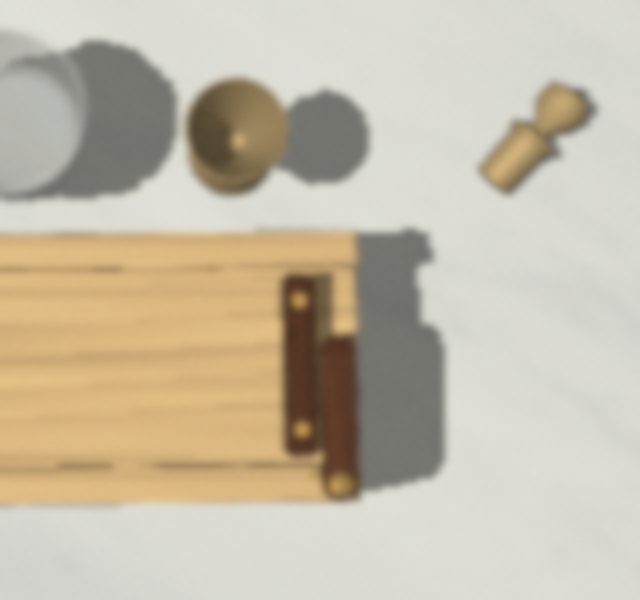

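```bash
python3 -c "
from station import manip
print(manip.hand_in())"
```

```text
the job is handed in; nothing more can be done
None
```

The case is shut: the lid is home, the catch lies straight across behind the batten, and I handed the job in after about 13 s of the 58 s allowed. The hand-in gives no verdict, so this rests on my own checks.

- **Catch out:** I pushed it with the shut fingertips from about 0.65 rad to roughly 1.65 rad, estimated from the images, clear of the batten's path.
- **Lid home:** I pushed it by the batten until it stopped, with about 11 N of resistance. In the top picture its end is flush with the case.
- **Catch back:** I turned it until it met its stop, with about 13 N of resistance. The last top picture shows it within a few hundredths of a radian of straight across.
- **Last checks:** By eye, the jigger, tumbler and stopper stand where they were. The arm is backed away, touching nothing and reading under 0.5 N. No check failed or disagreed.

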